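# Transfer the feed bottles to the reactor's feed stand in reverse order

## Robot

A 6-joint arm with a two-finger parallel gripper is mounted at the origin on the work surface. World frame = base frame: x ahead of the robot, y to its left, z up, the work surface at z = 0. Lengths are in m, angles in rad, forces in N, time in s.
With the tool pointing down it reaches from about 0.25 to 0.775 m from the base axis. Payload 4 kg.
Tool frame: the origin (TCP) lies at the very end of the fingers, on their centre line; the grasp point (between the pads) lies 19 mm behind it; z points along the fingers, y is the direction in which the jaws open and shut (so a half turn about z gives the same grasp; the last joint's range is limited). The gripper opens to 85 mm and grips with 20 to 120 N. Pads are 22 mm wide; open, the fingers measure 114 mm over their backs; the gripper's body (76 mm by 85 mm) begins 54 mm behind the grasp point. The pads swing forward as they close: fully open they stand 13 mm farther back than shut.
Start: joints at [-1.205, 0.087, 1.371, -0, 1.684, -0.103], TCP at [0.248, -0.491, 0.231] pointing down, gripper open.
Joint ranges: [-3.1, 3.1], [-0.76, 2.03], [0.27, 2.55], [-1.08, 4.22], [0.17, 2.65], [-2.57, 2.57]. Speed limits (rad/s): [2.79, 2.79, 3.14, 3.14, 3.14, 3.14].

## Interface

Orientations are given as a rotation vector (axis times angle).
In Python, from plant import telemetry, eyes, manip, models gives the robot as it stands. The module is installed in compiled form; this text tells all that it offers.
- The arm moves only by the tool carry_out, never from a script. Its argument "targets" is a list of rows, each a list of 2 entries, a list of its own where there are three numbers: the shift along the world's x, y, z in mm, then the turn, a rotation vector about the world's x, y, z in degrees. A call has 1 to 10 rows; each row shifts and turns the commanded pose from where the row before left it; what a row does not reach is not made up. A row lasts 1/8 s, in which the tool goes at most 62.5 mm and 10.7 degrees, less where a joint would pass 70% of its speed; a pose out of reach is approached as far as the arm can. A call is refused whole if a number of a shift passes 62.5 or a number of a turn 10.7, either way. A call with a gripper value outside its range is refused whole. "hand" is the opening in per cent of the stroke, from 0 (shut) to 100 (fully open), set as the call begins (left out, the last holds). The fingers move at their own pace and stop on an object; "squeeze" is the grip in N (left out, the last holds). Time passes only in rows, so rows that do not move let the fingers close. It gives the time, the measured TCP pose, the force and the opening at its end, in the units of the state.
- telemetry.get_state(): the state, without advancing time (a new reading comes with each control period).
- eyes.grab_frame(name): name is "side" or "top"; returns a dict with "frame" (480x640x3 uint8, red, green, blue), "mtx" (3x3 intrinsics, pixels), "D" ([k1, k2, p1, p2, k3] as OpenCV has them; the pictures are not rectified), "T" (4x4, takes a point from camera to world coordinates). Camera axes: x right, y up, looking along -z (the intrinsics and any distortion apply to the point x, -y, -z); pixel columns grow to the right and rows downward; lengths in m; the calibration is good to about 2 mm. A picture is of the moment at which its call begins. There is no depth.
- manip.sign_off(): hands the job in, once; it reports no verdict.
Trained networks look in a picture, given as the dict that the camera call returned (one of the last four; its "shot" number tells which), for a name from the list of things; names that differ only in an ending like _2 or _b are one class to them, and where a whole thing is asked for, a point or a joint stands for the part that bears it (a point fixed in the world has none). Each returns a list of dicts, best first, with "confidence" (0 to 1); they miss things now and then, are a little off and sometimes report something else, mostly with a low value. They report only what shows in the picture. A call takes as long as a camera call. They do not tell look-alikes from the thing itself.
- models.spot_in(picture, name): "bbox" ([left, top, right, bottom] in pixels, round what is visible of it).
- models.trace(picture, name): "pixels" (480x640 bool, what is visible of it) and "bbox" ([left, top, right, bottom] in pixels, round what is visible of it).
- models.pinpoint(picture, name): "pixel" ([column, row] in pixels: a listed point, or the origin of a listed thing).
The state is a dict: "t": time; "qpos": joint angles; "qd": joint speeds; "effort": joint torques, N m; "tcp_pos": TCP position; "tool_rot": TCP orientation; "force": force on the tool from outside, world axes, zero at the start; "torque": the same for the moment, N m; "opening": finger opening in m.
Only numpy, scipy, OpenCV 4.12 (cv2) and the standard library are available. Lean on these libraries where they do the work, as an engineer would, in place of code of your own. Each camera call takes 0.05 s, during which the arm holds its last target. There are 200 camera calls.

## Task

Move the three feed bottles from the black collars of the grey carrier to the white collars of the steel feed stand in reverse order, as seen from the robot: the carrier's left-hand bottle goes to the right-hand collar of the stand, the middle one to the middle collar, and the right-hand one to the left-hand collar. Leave each bottle released and standing upright on the plate inside its collar, about centred, and never tip a bottle over.

Things in the scene. Friction and masses are not known exactly. Their poses are not given: they have to be found in the camera images.
- slim_centre (a point): tall slim round feed bottle, amber glass with a blue screw cap: body 44 mm in diameter, straight from 0 to 90 mm above its underside, cap 34 mm in diameter at 102 to 120 mm, 120 mm tall in all; about 0.19 kg. This point is its centre, 60 mm above its underside; z up along the bottle.
- square_centre (a point): square feed bottle, amber glass with a round blue screw cap: body 38 x 38 mm with rounded corners, straight from 0 to 70 mm above its underside, cap 34 mm in diameter at 77 to 95 mm, 95 mm tall in all; about 0.17 kg; its sides lie along its x and y axes, at the start turned up to 9 degrees from the carrier. This point is its centre, 47.5 mm above its underside; z up along the bottle.
- squat_centre (a point): short wide round feed bottle, amber glass with a blue screw cap: body 52 mm in diameter, straight from 0 to 52 mm above its underside, cap 42 mm in diameter at 62 to 80 mm, 80 mm tall in all; about 0.18 kg. This point is its centre, 40 mm above its underside; z up along the bottle.
- seat_slim: fixed black collar of the grey carrier, in which the slim bottle stands at the start (so it records that bottle's place). Ring 84 mm outside, 72 mm inside diameter, 8 mm high, 88 mm from collar to collar. Origin: centre of its underside, on the carrier's plate, where the bottle stands. y along the row to the left, x across it away from the robot, row within 20 degrees of left-right.
- seat_square: fixed black collar of the grey carrier, in which the square bottle stands at the start (so it records that bottle's place). Ring 84 mm outside, 72 mm inside diameter, 8 mm high, 88 mm from collar to collar. Origin: centre of its underside, on the carrier's plate, where the bottle stands. y along the row to the left, x across it away from the robot, row within 20 degrees of left-right.
- seat_squat: fixed black collar of the grey carrier, in which the squat bottle stands at the start (so it records that bottle's place). Ring 84 mm outside, 72 mm inside diameter, 8 mm high, 88 mm from collar to collar. Origin: centre of its underside, on the carrier's plate, where the bottle stands. y along the row to the left, x across it away from the robot, row within 20 degrees of left-right.
- collar_right: the right one, as seen from the robot, of three alike fixed white collars in a row on the steel stand, empty at the start. Ring 84 mm outside, 72 mm inside diameter, 8 mm high, 88 mm apart. Origin: centre of its underside, on the plate (14 mm above the table) where a bottle must stand. y along the row to the left, x away from the robot. Lab ware up to 0.15 m tall stands about.
- collar_middle: the middle one, as seen from the robot, of three alike fixed white collars in a row on the steel stand, empty at the start. Ring 84 mm outside, 72 mm inside diameter, 8 mm high, 88 mm apart. Origin: centre of its underside, on the plate (14 mm above the table) where a bottle must stand. y along the row to the left, x away from the robot. Lab ware up to 0.15 m tall stands about.
- collar_left: the left one, as seen from the robot, of three alike fixed white collars in a row on the steel stand, empty at the start. Ring 84 mm outside, 72 mm inside diameter, 8 mm high, 88 mm apart. Origin: centre of its underside, on the plate (14 mm above the table) where a bottle must stand. y along the row to the left, x away from the robot. Lab ware up to 0.15 m tall stands about.
- carrier: grey plastic carrier (fixed) that holds the black collars: plate 100 x 264 mm, top 14 mm above the table, end cheeks 30 mm high (the stand is alike). Origin: on the table under the middle collar. x away from the robot, y along the row to the left, z up. Carrier and stand each come on either side of the table.
Mind the look-alikes: they are no part of the job. Leave any green look-alike of the part that bears square_centre alone.

How it is judged:
At the end, for the whole second after the job is handed in: Each bottle stands in a white collar: centre within 15 mm of the collar's centre, underside within 4 mm of the plate, upright within 0.08 rad, at rest (below 0.02 m/s). Left to right the bottles are in the reverse of the order they had in the carrier (((y of seat_slim in the frame of carrier above 0.044 m and horizontal distance between slim_centre and collar_right below 0.015 m) or (y of seat_slim in the frame of carrier between -0.044 and 0.044 m and horizontal distance between slim_centre and collar_middle below 0.015 m) or (y of seat_slim in the frame of carrier below -0.044 m and horizontal distance between slim_centre and collar_left below 0.015 m)) and height (world z) of slim_centre between 0.07 and 0.078 m and ((y of seat_square in the frame of carrier above 0.044 m and horizontal distance between square_centre and collar_right below 0.015 m) or (y of seat_square in the frame of carrier between -0.044 and 0.044 m and horizontal distance between square_centre and collar_middle below 0.015 m) or (y of seat_square in the frame of carrier below -0.044 m and horizontal distance between square_centre and collar_left below 0.015 m)) and height (world z) of square_centre between 0.0575 and 0.0655 m and ((y of seat_squat in the frame of carrier above 0.044 m and horizontal distance between squat_centre and collar_right below 0.015 m) or (y of seat_squat in the frame of carrier between -0.044 and 0.044 m and horizontal distance between squat_centre and collar_middle below 0.015 m) or (y of seat_squat in the frame of carrier below -0.044 m and horizontal distance between squat_centre and collar_left below 0.015 m)) and height (world z) of squat_centre between 0.05 and 0.058 m and angle between each of slim_centre, square_centre, squat_centre's own z axis and vertical below 0.08 rad and linear speed of each of slim, square, squat below 0.02 m/s); the robot touches nothing.
It fails at once if the slim bottle is tipped by more than 0.6 rad (angle between slim_centre's own z axis and vertical above 0.6 rad).
It fails at once if the square bottle is tipped by more than 0.6 rad (angle between square_centre's own z axis and vertical above 0.6 rad).
It fails at once if the squat bottle is tipped by more than 0.6 rad (angle between squat_centre's own z axis and vertical above 0.6 rad).
It also fails if it takes over 96 s, if anything falls off the work surface, if the arm or the gripper's body presses on something with over 40 N, if the wrist force passes 120 N, or if a joint passes its speed limit or range.

## Working session

There is one attempt and no reset: what is moved stays moved. The work goes in short steps, Python scripts to look and compute and a tool call to move; the robot and the scene stay as the last step left them, time stands still between calls to the robot, and variables do not carry over. Pictures are saved under pics/ and viewed, about 12 in all and at most 16, crops included, and the job is handed in when it is done.

Besides the shell and the picture viewer there is one more tool, called after ">>>" as name(argument=value, ...), one argument or row to a line, values as JSON. carry_out: Moves the arm, as the interface text tells. Its arguments: {"type":"object","properties":{"targets":{"type":"array","items":{"type":"array"}},"hand":{"type":"number"},"squeeze":{"type":"number"}},"required":["targets"]}

```bash
mkdir -p pics; cat > h.py <<'E'
import numpy as np, cv2
from plant import telemetry, eyes, manip, models
def ray(p,px):
    D=np.array(p["D"],float);K=np.array(p["mtx"],float);T=np.array(p["T"])
    u=cv2.undistortPoints(np.array([[px]],float),K,D)[0,0]
    d=T[:3,:3]@np.array([u[0],-u[1],-1.]);return T[:3,3],d
def at_z(p,px,z):
    o,d=ray(p,px);return o+d*(z-o[2])/d[2]
def save(p,n,crop=None,f=1):
    im=p["frame"][:,:,::-1]
    if crop: im=im[crop[1]:crop[3],crop[0]:crop[2]]
    cv2.imwrite("pics/"+n,cv2.resize(im,None,fx=f,fy=f,interpolation=cv2.INTER_CUBIC))
Z=dict(slim_centre=.074,square_centre=.0615,squat_centre=.054,seat_slim=.014,seat_square=.014,seat_squat=.014,collar_right=.014,collar_middle=.014,collar_left=.014,carrier=0)
E
python3 - <<'E'
from h import *
print(telemetry.get_state())
for c in("top","side"):
    p=eyes.grab_frame(c);save(p,c+"0.png")
    print(c,p["T"][:3,3] if hasattr(p["T"],'shape') else p["T"])
    for n,z in Z.items():
        for r in models.pinpoint(p,n)[:4]: print(n,np.round(r["pixel"],1),round(r["confidence"],2),np.round(at_z(p,r["pixel"],z)[:2],4))
E
```

```text
{'t': 0.0, 'qpos': array([-1.20509093e+00,  8.79891181e-02,  1.37229672e+00,  1.35512181e-05,
        1.68359836e+00, -1.03128765e-01]), 'qd': array([-0.00123009,  0.00010934, -0.00122048, -0.00109029, -0.00031125,
       -0.00091341]), 'effort': array([-4.90722723e-04, -3.51867950e+01, -3.13274968e+01, -2.11157508e-04,
        1.08081533e-02,  3.03448701e-06]), 'tcp_pos': array([ 0.24831868, -0.49018299,  0.23009894]), 'tool_rot': array([-3.05345781e+00, -7.29190934e-01,  4.49924714e-04]), 'force': array([-0.82588937,  0.38600425, -0.39166668]), 'torque': array([-0.01518057, -0.04242385, -0.04518779]), 'opening': 0.08539584664531465}
top [0.48954783 0.04367973 1.14452742]
slim_centre [420.7 278.7] 0.71 [ 0.4764 -0.1442]
slim_centre [267.6 260.9] 0.56 [0.5152 0.153 ]
square_centre [111.6 270.7] 0.8 [0.5011 0.4594]
square_centre [177.4 262.3] 0.79 [0.5155 0.3314]
square_centre [178.5 199.5] 0.7 [0.6399 0.3298]
square_centre [227.5 263.2] 0.26 [0.5122 0.2332]
squat_centre [224.2 262.7] 0.57 [0.5134 0.241 ]
seat_slim [270.  266.2] 0.7 [0.5057 0.1542]
seat_square [183.  260.7] 0.59 [0.51
[... 445 characters left out ...]
[296.1 223.1] 0.7 [0.4989 0.1553]
slim_centre [302.6 212.2] 0.57 [0.5188 0.2081]
square_centre [291.2 177.6] 0.65 [0.4982 0.4378]
square_centre [338.4 196.8] 0.58 [0.6265 0.305 ]
square_centre [298.7 195. ] 0.56 [0.5148 0.3261]
squat_centre [299.6 215.5] 0.62 [0.5114 0.2251]
seat_slim [300.2 244.5] 0.59 [0.5073 0.1452]
seat_square [306.7 390.2] 0.53 [ 0.4918 -0.3241]
seat_square [302.  210.4] 0.47 [0.5227 0.3193]
seat_square [303.3 229.1] 0.21 [0.5201 0.2186]
seat_squat [297.3 226.8] 0.45 [0.5044 0.2319]
collar_right [299.1 214.4] 0.54 [0.5131 0.2976]
collar_middle [298.8 356.6] 0.71 [ 0.482  -0.2417]
collar_left [293.3 328.7] 0.79 [ 0.4749 -0.1635]
carrier [300.7 229.1] 0.57 [0.514  0.2411]
```

View pics/top0.png

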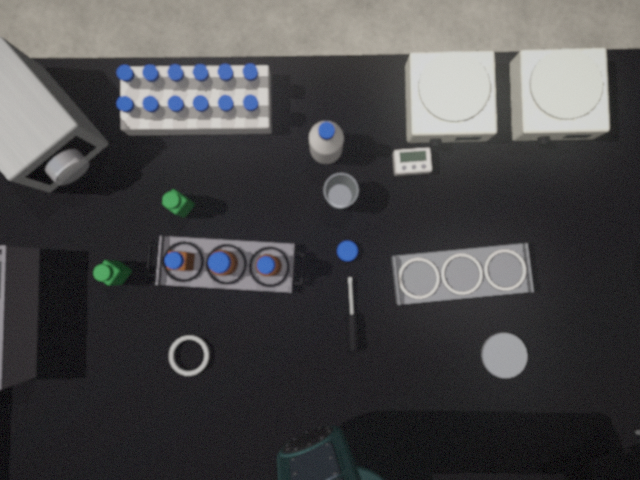

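View pics/side0.png

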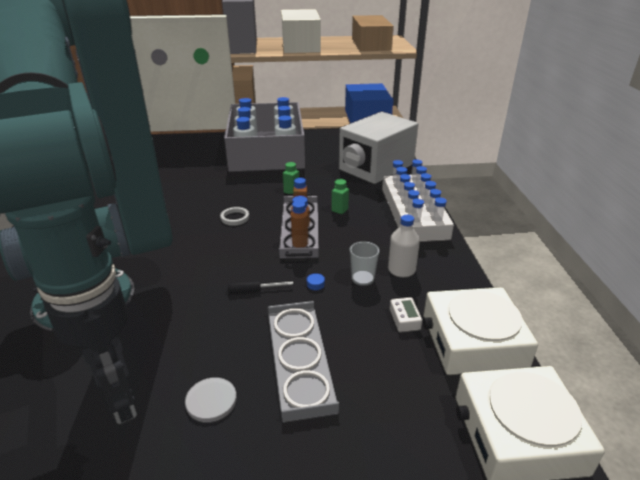

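Top view: carrier at (225,264) with three amber bottles: (178,261), (222,263), (268,265). The green square look-alikes stand outside it at (111,272) and (178,203), so I leave them. The stand's white collars are at (418,277), (462,273) and (505,270). The loose white ring at (188,355) is not on the stand. Next I confirm with a crop and measure the caps and collars.

```bash
python3 - <<'E'
from h import *
p=eyes.grab_frame("top");save(p,"crop1.png",(145,225,305,305),5)
hsv=cv2.cvtColor(p["frame"],cv2.COLOR_RGB2HSV)
m=cv2.inRange(hsv,(105,120,60),(125,255,255)); m[:235]=0;m[295:]=0;m[:,300:]=0
n,l,s,c=cv2.connectedComponentsWithStats(m)
for i in range(1,n):
    if s[i,4]>60:
        print("cap",s[i],np.round(c[i],1),[np.round(at_z(p,c[i],z)[:2],4) for z in(.134,.109,.094)])
# white collars: fit ellipse to contours
g=cv2.cvtColor(p["frame"],cv2.COLOR_RGB2GRAY)
def fit(mask,name):
    cs,_=cv2.findContours(mask,cv2.RETR_CCOMP,cv2.CHAIN_APPROX_NONE)
    for q in cs:
        if len(q)>60:
            e=cv2.fitEllipse(q);print(name,np.round(e[0],1),np.round(e[1],1),np.round(at_z(p,e[0],.022)[:2],4))
w=cv2.inRange(g,165,255);w[:,:385]=0;w[:,540:]=0;w[:240]=0;w[310:]=0
fit(w,"white")
b=cv2.inRange(g,0,70);b[:,:158]=0;b[:,292:]=0;b[:242]=0;b[288:]=0
fit(b,"black")
for n in("slim_centre","square_centre","squat_centre"):
    for r in models.trace(p,n)[:2]: print(n,np.round(r["bbox"]),r["confidence"])
E
```

```text
cap [164 252  19  17 244] [172.9 259.9] [array([0.5183, 0.3203]), array([0.519 , 0.3272]), array([0.5194, 0.3313])]
cap [207 252  23  21 358] [218.4 261.9] [array([0.5133, 0.2371]), array([0.5138, 0.2419]), array([0.5142, 0.2448])]
cap [258 257  17  16 218] [265.7 264.6] [array([0.507 , 0.1504]), array([0.5074, 0.1531]), array([0.5077, 0.1546])]
white [418.3 277.7] [38.  39.5] [ 0.4779 -0.1484]
white [461.1 273.5] [40.3 41.6] [ 0.4852 -0.2355]
white [461.3 273.5] [35.3 36. ] [ 0.4852 -0.2359]
white [504.5 269.3] [40.3 41.7] [ 0.4926 -0.3234]
white [504.6 269.4] [35.3 36. ] [ 0.4925 -0.3235]
black [225.6 265.3] [34.2 39.8] [0.5088 0.2439]
black [269.1 266.5] [37.3 38.5] [0.5051 0.1554]
black [226.8 264.3] [36.2 37.6] [0.5108 0.2415]
black [179.7 263.8] [40.9 49.3] [0.5132 0.3373]
slim_centre [255. 254. 280. 278.] 0.7
square_centre [159. 184. 195. 216.] 0.81
square_centre [ 96. 255. 134. 283.] 0.67
squat_centre [208. 252. 239. 277.] 0.81
```

View pics/crop1.png

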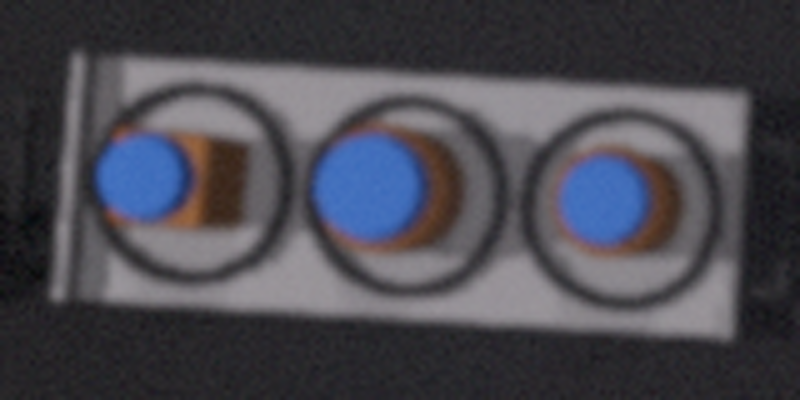

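The crop confirms the order: square on the left at (178,261), squat (52 mm body, wide cap) in the middle at (222,263), slim (44 mm round) on the right at (266,265). So slim goes to the left collar, squat to the middle and square to the right. I start with the slim bottle.

>>> carry_out(
  targets=[
    [[18.5, 45.8, 0], [0, 0, 4.25]],
    [[18.5, 45.8, 0], [0, 0, 4.25]],
    [[18.5, 45.8, 0], [0, 0, 4.25]],
    [[18.5, 45.8, 0], [0, 0, 4.25]],
    [[18.5, 45.8, 0], [0, 0, 4.25]],
    [[18.5, 45.8, 0], [0, 0, 4.25]],
    [[18.5, 45.8, 0], [0, 0, 4.25]],
    [[18.5, 45.8, 0], [0, 0, 4.25]],
    [[18.5, 45.8, 0], [0, 0, 4.25]],
    [[18.5, 45.8, 0], [0, 0, 4.25]],
  ],
  hand=100,
  squeeze=40,
)

```text
t: 2.55
tcp_pos: [0.4339, -0.0311, 0.2316]
tool_rot: [2.581, 1.79, 0.001]
force: [1.1, 0.0, -0.8]
opening: 0.0854
```

>>> carry_out(
  targets=[
    [[18.5, 45.8, 0], [0, 0, 4.25]],
    [[18.5, 45.8, 0], [0, 0, 4.25]],
    [[18.5, 45.8, 0], [0, 0, 4.25]],
    [[18.5, 45.8, 0], [0, 0, 4.25]],
    [[0, 0, 0], [0, 0, 0]],
    [[0, 0, 0], [0, 0, 0]],
    [[0, 0, 0], [0, 0, 0]],
  ],
)

```text
t: 3.42
tcp_pos: [0.5073, 0.1494, 0.2316]
tool_rot: [2.292, 2.147, 0.0]
force: [0.6, 0.6, -0.2]
opening: 0.0853
```

```bash
python3 - <<'E'
from h import *
p=eyes.grab_frame("side");save(p,"s1.png",(200,100,440,280),3)
hsv=cv2.cvtColor(p["frame"],cv2.COLOR_RGB2HSV)
m=cv2.inRange(hsv,(105,120,60),(125,255,255)); m[:170]=0;m[260:]=0;m[:,:270]=0;m[:,330:]=0
n,l,s,c=cv2.connectedComponentsWithStats(m)
for i in range(1,n):
    if s[i,4]>20: print("cap",s[i],np.round(c[i],1),[np.round(at_z(p,c[i],z)[:2],4) for z in(.125,.1,.085)])
E
```

```text
cap [294 177  12  11 109] [299.7 181.9] [array([0.5168, 0.2835]), array([0.519, 0.332]), array([0.5203, 0.3611])]
cap [292 196  16  17 213] [299.2 203.6] [array([0.5086, 0.1656]), array([0.5105, 0.2094]), array([0.5116, 0.2357])]
```

View pics/s1.png

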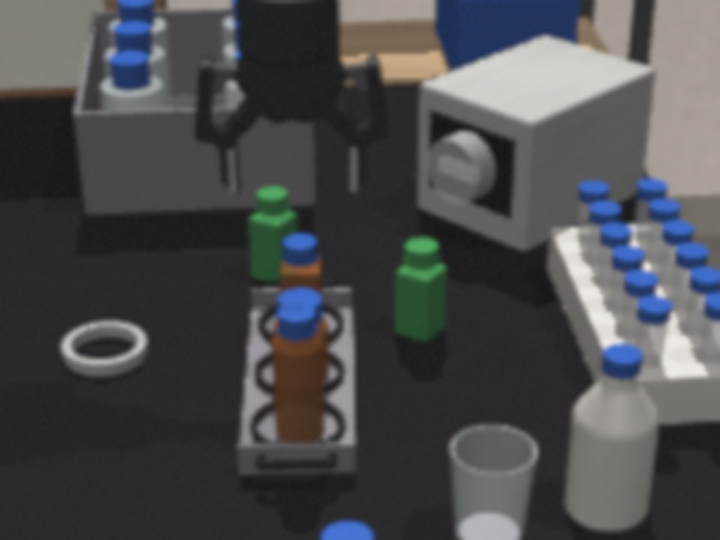

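The side crop shows the slim bottle nearest the camera, with the wide squat cap behind it and the square one at the far end. Its x of about 0.508 agrees with the top view, so I descend.

>>> carry_out(
  targets=[
    [[0, 1, -30], [0, 0, 0]],
    [[0, 0, -35], [0, 0, 0]],
    [[0, 0, -35], [0, 0, 0]],
    [[0, 0, -30], [0, 0, 0]],
    [[0, 0, -20], [0, 0, 0]],
    [[0, 0, -10], [0, 0, 0]],
    [[0, 0, 0], [0, 0, 0]],
  ],
)

```text
t: 4.35
tcp_pos: [0.5072, 0.1509, 0.0711]
tool_rot: [-2.292, -2.148, 0.001]
force: [-0.3, 0.6, 0.8]
opening: 0.0854
```

>>> carry_out(
  targets=[
    [[0, 0, 0], [0, 0, 0]],
    [[0, 0, 0], [0, 0, 0]],
    [[0, 0, 0], [0, 0, 0]],
    [[0, 0, 0], [0, 0, 0]],
    [[0, 0, 0], [0, 0, 0]],
    [[0, 0, 0], [0, 0, 0]],
    [[0, 0, 0], [0, 0, 0]],
    [[0, 0, 0], [0, 0, 0]],
  ],
  hand=0,
  squeeze=40,
)

```text
t: 5.35
tcp_pos: [0.5079, 0.1517, 0.0726]
tool_rot: [2.29, 2.15, 0.002]
force: [-1.9, -0.4, 5.9]
opening: 0.0431
```

>>> carry_out(
  targets=[
    [[0, 0, 5], [0, 0, 0]],
    [[0, 0, 15], [0, 0, 0]],
    [[0, 0, 15], [0, 0, 0]],
    [[0, 0, 15], [0, 0, 0]],
    [[0, 0, 0], [0, 0, 0]],
    [[0, 0, 0], [0, 0, 0]],
  ],
)

```text
t: 6.1
tcp_pos: [0.5073, 0.1515, 0.1212]
tool_rot: [-2.291, -2.15, 0.0]
force: [0.6, 0.2, -1.8]
opening: 0.0426
```

```bash
python3 - <<'E'
from h import *
p=eyes.grab_frame("side");save(p,"s2.png",(220,100,400,260),4)
E
```

```text
(no output)
```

View pics/s2.png

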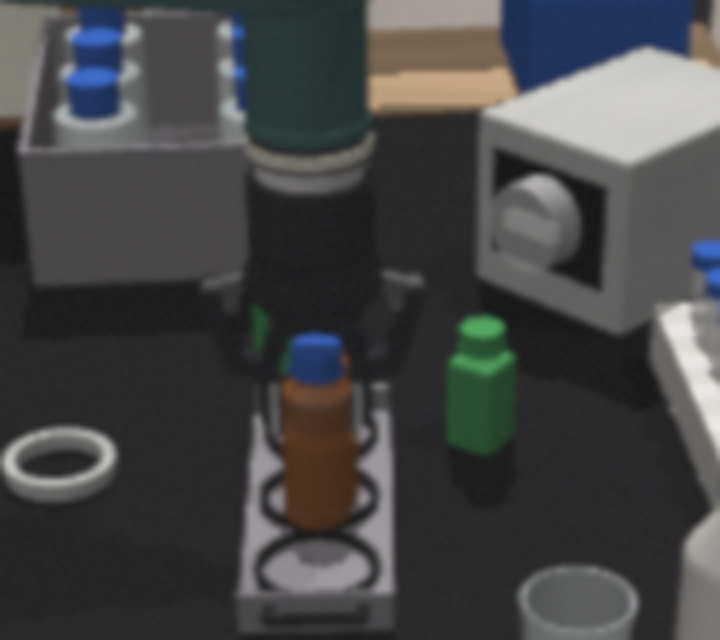

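Slim is lifted, upright in the jaws, and its collar is empty. I carry it to the left white collar.

>>> carry_out(
  targets=[
    [[-2, -17.5, 15], [0, 0, 1]],
    [[-3, -35, 15], [0, 0, 1]],
    [[-4, -40, 0], [0, 0, 1]],
    [[-4, -40, 0], [0, 0, 1]],
    [[-4, -45, 0], [0, 0, 1.5]],
    [[-4, -40, 0], [0, 0, 1]],
    [[-4, -40, 0], [0, 0, 1]],
    [[-3, -28, 0], [0, 0, 1]],
    [[-1, -14, 0], [0, 0, 0]],
    [[0, 0, 0], [0, 0, 0]],
  ],
)

```text
t: 7.4
tcp_pos: [0.4783, -0.1482, 0.1508]
tool_rot: [-2.126, -2.311, -0.0]
force: [-1.1, 0.1, -1.8]
opening: 0.043
```

>>> carry_out(
  targets=[
    [[0, 0, -20], [0, 0, 0]],
    [[0, 0, -20], [0, 0, 0]],
    [[0, 0, -15], [0, 0, 0]],
    [[0, 0, -10], [0, 0, 0]],
    [[0, 0, 0], [0, 0, 0]],
    [[0, 0, 0], [0, 0, 0]],
  ],
)

```text
t: 8.15
tcp_pos: [0.479, -0.1481, 0.0871]
tool_rot: [2.124, 2.313, 0.001]
force: [-0.1, -0.1, -1.0]
opening: 0.0427
```

```bash
python3 - <<'E'
from h import *
p=eyes.grab_frame("side");save(p,"s3.png",(200,230,400,430),3)
E
```

```text
(no output)
```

View pics/s3.png

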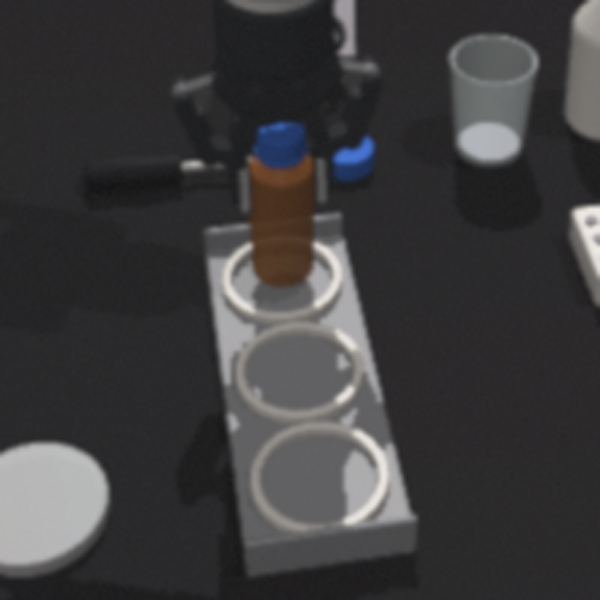

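Slim hangs about 15 mm above the left collar, centred and upright. I lower and release.

>>> carry_out(
  targets=[
    [[0, 0, -7], [0, 0, 0]],
    [[0, 0, -5], [0, 0, 0]],
    [[0, 0, -2], [0, 0, 0]],
    [[0, 0, 0], [0, 0, 0]],
  ],
)

```text
t: 8.7
tcp_pos: [0.4782, -0.148, 0.0727]
tool_rot: [-2.125, -2.313, 0.001]
force: [-3.0, 0.3, 3.0]
opening: 0.043
```

>>> carry_out(
  targets=[
    [[0, 0, -1], [0, 0, 0]],
    [[0, 0, 0], [0, 0, 0]],
    [[0, 0, 0], [0, 0, 0]],
  ],
)

```text
t: 9.07
tcp_pos: [0.4783, -0.1481, 0.0726]
tool_rot: [2.125, 2.314, -0.001]
force: [-4.0, 1.0, 7.0]
opening: 0.043
```

>>> carry_out(
  targets=[
    [[0, 0, 0], [0, 0, 0]],
    [[0, 0, 0], [0, 0, 0]],
    [[0, 0, 0], [0, 0, 0]],
    [[0, 0, 0], [0, 0, 0]],
    [[0, 0, 0], [0, 0, 0]],
    [[0, 0, 0], [0, 0, 0]],
    [[0, 0, 0], [0, 0, 0]],
  ],
  hand=100,
)

```text
t: 9.95
tcp_pos: [0.4785, -0.148, 0.0713]
tool_rot: [2.125, 2.314, 0.0]
force: [-0.6, -0.2, 0.6]
opening: 0.0853
```

>>> carry_out(
  targets=[
    [[0, 0, 15], [0, 0, 0]],
    [[0, 0, 30], [0, 0, 0]],
    [[0, 0, 40], [0, 0, 0]],
    [[0, 0, 40], [0, 0, 0]],
    [[2, 25, 10], [0, 0, -1]],
    [[4, 45, 0], [0, 0, -1]],
    [[5, 50, 0], [0, 0, -1]],
    [[5, 50, 0], [0, 0, -1]],
    [[5, 50, 0], [0, 0, -1]],
    [[5, 50, 0], [0, 0, -1]],
  ],
)

```text
t: 11.2
tcp_pos: [0.5047, 0.1237, 0.2079]
tool_rot: [2.243, 2.197, 0.003]
force: [0.1, 0.2, -0.6]
opening: 0.0852
```

>>> carry_out(
  targets=[
    [[4, 50, 0], [0, 0, -1]],
    [[4, 45, 0], [0, 0, -1]],
    [[2, 27, 0], [0, 0, -0.5]],
    [[0, 0, 0], [0, 0, 0]],
    [[0, 0, 0], [0, 0, 0]],
  ],
)

```text
t: 11.82
tcp_pos: [0.5146, 0.2435, 0.2071]
tool_rot: [2.29, 2.149, 0.001]
force: [0.3, 0.7, -0.1]
opening: 0.0851
```

```bash
python3 - <<'E'
from h import *
p=eyes.grab_frame("top");save(p,"t2.png",(140,220,540,320),2)
hsv=cv2.cvtColor(p["frame"],cv2.COLOR_RGB2HSV)
m=cv2.inRange(hsv,(105,120,60),(125,255,255)); m[:235]=0;m[305:]=0
n,l,s,c=cv2.connectedComponentsWithStats(m)
for i in range(1,n):
    if s[i,4]>60: print("cap",s[i],np.round(c[i],1),[np.round(at_z(p,c[i],z)[:2],4) for z in(.134,.109,.094)])
E
```

```text
cap [337 240  22  22 385] [347.1 250.4] [array([5.31e-01, 3.00e-04]), array([ 0.532 , -0.0008]), array([ 0.5326, -0.0015])]
cap [210 252  20  21 330] [219.3 262.1] [array([0.5129, 0.2356]), array([0.5135, 0.2403]), array([0.5139, 0.2432])]
cap [420 271  16  16 204] [427.7 278.1] [array([ 0.4781, -0.1464]), array([ 0.4778, -0.1511]), array([ 0.4776, -0.154 ])]
```

View pics/t2.png

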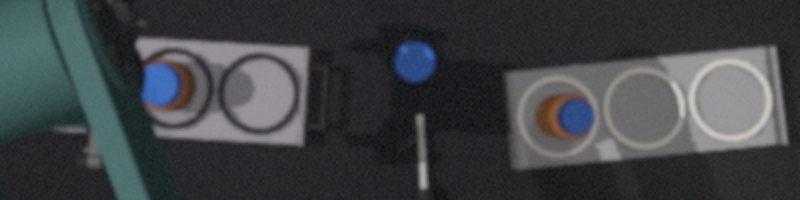

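Slim stands at (0.478, -0.146) in the left collar, cap at pixel (428,278), within 2 mm of centre. Next is the squat one, cap at (219,262).

>>> carry_out(
  targets=[
    [[0, 1, -30], [0, 0, 0]],
    [[0, 0, -35], [0, 0, 0]],
    [[0, 0, -35], [0, 0, 0]],
    [[0, 0, -35], [0, 0, 0]],
    [[0, 0, -20], [0, 0, 0]],
    [[0, 0, -12], [0, 0, 0]],
    [[0, 0, -8], [0, 0, 0]],
    [[0, 0, 0], [0, 0, 0]],
  ],
)

```text
t: 12.88
tcp_pos: [0.5147, 0.2448, 0.0315]
tool_rot: [2.291, 2.149, 0.0]
force: [-0.7, -0.3, -0.4]
opening: 0.0857
```

>>> carry_out(
  targets=[
    [[0, 0, 0], [0, 0, 0]],
    [[0, 0, 0], [0, 0, 0]],
    [[0, 0, 0], [0, 0, 0]],
    [[0, 0, 0], [0, 0, 0]],
    [[0, 0, 0], [0, 0, 0]],
    [[0, 0, 0], [0, 0, 0]],
    [[0, 0, 0], [0, 0, 0]],
    [[0, 0, 0], [0, 0, 0]],
  ],
  hand=0,
)

```text
t: 13.88
tcp_pos: [0.5151, 0.2454, 0.0326]
tool_rot: [2.29, 2.15, 0.003]
force: [-0.5, -0.7, 5.7]
opening: 0.0511
```

>>> carry_out(
  targets=[
    [[0, 0, 10], [0, 0, 0]],
    [[0, 0, 30], [0, 0, 0]],
    [[0, 0, 40], [0, 0, 0]],
    [[0, 0, 40], [0, 0, 0]],
    [[0, 0, 30], [0, 0, 0]],
    [[0, 0, 0], [0, 0, 0]],
  ],
)

```text
t: 14.62
tcp_pos: [0.5159, 0.2455, 0.1842]
tool_rot: [2.289, 2.148, 0.009]
force: [-0.3, -0.1, -2.8]
opening: 0.0507
```

```bash
python3 - <<'E'
from h import *
p=eyes.grab_frame("side");save(p,"s4.png",(220,80,400,240),3)
E
```

```text
(no output)
```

View pics/s4.png

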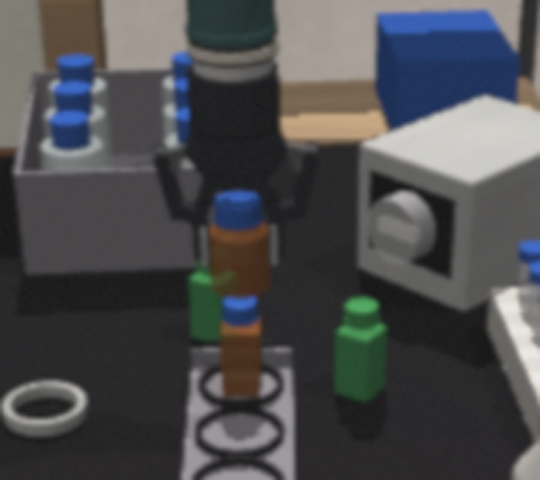

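Squat is held upright. I carry it over to the middle collar.

>>> carry_out(
  targets=[
    [[-1, -20, 4], [0, 0, 0.5]],
    [[-3, -40, 0], [0, 0, 1]],
    [[-3, -45, 0], [0, 0, 1]],
    [[-3, -45, 0], [0, 0, 1]],
    [[-3, -45, 0], [0, 0, 1]],
    [[-3, -45, 0], [0, 0, 1]],
    [[-3, -45, 0], [0, 0, 1]],
    [[-3, -45, 0], [0, 0, 1]],
    [[-3, -45, 0], [0, 0, 1]],
    [[-3, -45, 0], [0, 0, 0]],
  ],
)

```text
t: 15.92
tcp_pos: [0.4849, -0.1758, 0.1821]
tool_rot: [-2.122, -2.31, 0.002]
force: [1.4, 0.8, -1.7]
opening: 0.0505
```

>>> carry_out(
  targets=[
    [[-2, -40, 0], [0, 0, 0]],
    [[-1, -21, 0], [0, 0, 0]],
    [[0, 0, 0], [0, 0, 0]],
    [[0, 0, 0], [0, 0, 0]],
  ],
)

```text
t: 16.42
tcp_pos: [0.4833, -0.2347, 0.1844]
tool_rot: [-2.123, -2.313, -0.001]
force: [-0.4, -0.0, -2.7]
opening: 0.0508
```

>>> carry_out(
  targets=[
    [[2, -1, -20], [0, 0, 0]],
    [[0, 0, -30], [0, 0, 0]],
    [[0, 0, -30], [0, 0, 0]],
    [[0, 0, -30], [0, 0, 0]],
    [[0, 0, -20], [0, 0, 0]],
    [[0, 0, -10], [0, 0, 0]],
    [[0, 0, -6], [0, 0, 0]],
    [[0, 0, -3], [0, 0, 0]],
    [[0, 0, 0], [0, 0, 0]],
  ],
)

```text
t: 17.55
tcp_pos: [0.4859, -0.2371, 0.0369]
tool_rot: [2.124, 2.313, 0.001]
force: [0.3, 0.0, -2.1]
opening: 0.0508
```

>>> carry_out(
  targets=[
    [[0, 0, -2], [0, 0, 0]],
    [[0, 0, 0], [0, 0, 0]],
    [[0, 0, 0], [0, 0, 0]],
  ],
)

```text
t: 17.92
tcp_pos: [0.4856, -0.2371, 0.0345]
tool_rot: [2.125, 2.313, 0.0]
force: [-0.7, -1.2, -1.9]
opening: 0.0505
```

>>> carry_out(
  targets=[
    [[0, 1, -2], [0, 0, 0]],
    [[0, 0, 0], [0, 0, 0]],
    [[0, 0, 0], [0, 0, 0]],
  ],
)

```text
t: 18.3
tcp_pos: [0.4857, -0.2362, 0.0327]
tool_rot: [2.125, 2.313, 0.0]
force: [0.2, -0.3, -0.2]
opening: 0.0507
```

>>> carry_out(
  targets=[
    [[0, 0, -1], [0, 0, 0]],
    [[0, 0, 0], [0, 0, 0]],
    [[0, 0, 0], [0, 0, 0]],
  ],
)

```text
t: 18.68
tcp_pos: [0.4857, -0.2362, 0.0326]
tool_rot: [2.125, 2.313, -0.0]
force: [-2.1, 0.7, 6.1]
opening: 0.0505
```

>>> carry_out(
  targets=[
    [[0, 0, 0], [0, 0, 0]],
    [[0, 0, 0], [0, 0, 0]],
    [[0, 0, 0], [0, 0, 0]],
    [[0, 0, 0], [0, 0, 0]],
    [[0, 0, 0], [0, 0, 0]],
    [[0, 0, 0], [0, 0, 0]],
  ],
  hand=100,
)

```text
t: 19.42
tcp_pos: [0.4855, -0.236, 0.0313]
tool_rot: [2.125, 2.314, 0.0]
force: [-0.3, -0.6, -0.2]
opening: 0.085
```

>>> carry_out(
  targets=[
    [[0, 0, 15], [0, 0, 0]],
    [[0, 0, 35], [0, 0, 0]],
    [[0, 0, 45], [0, 0, 0]],
    [[0, 0, 50], [0, 0, 0]],
    [[0, 0, 35], [0, 0, 0]],
    [[2, 30, 0], [0, 0, -1]],
    [[3, 50, 0], [0, 0, -1]],
    [[3, 50, 0], [0, 0, -1]],
    [[3, 50, 0], [0, 0, -1]],
    [[3, 50, 0], [0, 0, -1]],
  ],
)

```text
t: 20.68
tcp_pos: [0.4996, -0.0045, 0.2129]
tool_rot: [2.224, 2.217, 0.002]
force: [1.8, -0.8, -0.5]
opening: 0.0856
```

```bash
python3 - <<'E'
from h import *
p=eyes.grab_frame("top")
a=p["frame"][240:290,150:205,::-1];b=p["frame"][240:310,390:540,::-1]
A=cv2.resize(a,None,fx=6,fy=6,interpolation=cv2.INTER_CUBIC);B=cv2.resize(b,(450,210),interpolation=cv2.INTER_CUBIC)
o=np.zeros((300,780,3),np.uint8);o[:,:330]=A;o[:210,330:]=B;cv2.imwrite("pics/t3.png",o)
hsv=cv2.cvtColor(p["frame"],cv2.COLOR_RGB2HSV)
m=cv2.inRange(hsv,(105,120,60),(125,255,255)); m[:235]=0;m[305:]=0
n,l,s,c=cv2.connectedComponentsWithStats(m)
for i in range(1,n):
    if s[i,4]>60: print("cap",s[i],np.round(c[i],1),[np.round(at_z(p,c[i],z)[:2],4) for z in(.134,.109,.094)])
E
```

```text
cap [164 252  19  17 244] [173.  259.9] [array([0.5182, 0.3202]), array([0.5189, 0.3271]), array([0.5194, 0.3312])]
cap [460 263  21  20 315] [469.6 272.5] [array([ 0.4873, -0.2231]), array([ 0.4872, -0.2297]), array([ 0.4872, -0.2337])]
cap [425 270  11  17 143] [429.9 278.4] [array([ 0.4774, -0.1504]), array([ 0.4771, -0.1552]), array([ 0.4769, -0.1581])]
```

View pics/t3.png

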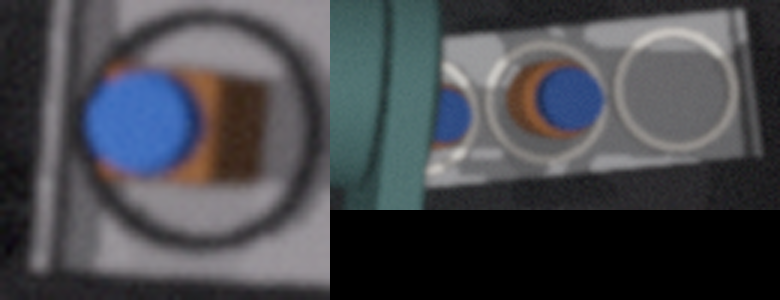

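Squat stands at (0.487, -0.234), about 3 mm from the middle collar's centre. The square bottle is turned only about -2°. Next, the square.

>>> carry_out(
  targets=[
    [[2, 40, 0], [0, 0, -1]],
    [[3, 50, 0], [0, 0, -1]],
    [[3, 50, 0], [0, 0, 0]],
    [[3, 50, 0], [0, 0, 0]],
    [[3, 50, 0], [0, 0, 0]],
    [[3, 50, 0], [0, 0, 0]],
    [[2, 30, 0], [0, 0, 0]],
    [[0, 12, 0], [0, 0, 0]],
    [[0, 0, 0], [0, 0, 0]],
    [[0, 0, 0], [0, 0, 0]],
  ],
)

```text
t: 21.98
tcp_pos: [0.5187, 0.3248, 0.2117]
tool_rot: [2.264, 2.178, 0.0]
force: [0.8, 0.4, -0.3]
opening: 0.0858
```

Down to z = 0.046 and grip.

>>> carry_out(
  targets=[
    [[0, 3, -30], [0, 0, 0]],
    [[0, 0, -35], [0, 0, 0]],
    [[0, 0, -35], [0, 0, 0]],
    [[0, 0, -30], [0, 0, 0]],
    [[0, 0, -20], [0, 0, 0]],
    [[0, 0, -10], [0, 0, 0]],
    [[0, 0, -6], [0, 0, 0]],
    [[0, 0, 0], [0, 0, 0]],
  ],
)

```text
t: 22.98
tcp_pos: [0.5189, 0.3292, 0.0459]
tool_rot: [2.262, 2.179, 0.002]
force: [-0.1, -0.5, -0.1]
opening: 0.0854
```

>>> carry_out(
  targets=[
    [[0, 0, 0], [0, 0, 0]],
    [[0, 0, 0], [0, 0, 0]],
    [[0, 0, 0], [0, 0, 0]],
    [[0, 0, 0], [0, 0, 0]],
    [[0, 0, 0], [0, 0, 0]],
    [[0, 0, 0], [0, 0, 0]],
    [[0, 0, 0], [0, 0, 0]],
    [[0, 0, 0], [0, 0, 0]],
  ],
  hand=0,
)

```text
t: 23.98
tcp_pos: [0.5188, 0.3293, 0.0461]
tool_rot: [2.262, 2.18, 0.002]
force: [-1.4, -0.8, 5.3]
opening: 0.038
```

>>> carry_out(
  targets=[
    [[0, 0, 10], [0, 0, 0]],
    [[0, 0, 30], [0, 0, 0]],
    [[0, 0, 40], [0, 0, 0]],
    [[0, 0, 40], [0, 0, 0]],
    [[0, 0, 30], [0, 0, 0]],
    [[0, 0, 0], [0, 0, 0]],
  ],
)

```text
t: 24.72
tcp_pos: [0.5198, 0.3296, 0.1982]
tool_rot: [2.261, 2.178, 0.009]
force: [0.6, 0.9, -1.6]
opening: 0.038
```

```bash
python3 - <<'E'
from h import *
p=eyes.grab_frame("side");save(p,"s5.png",(220,80,400,240),3)
E
```

```text
(no output)
```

View pics/s5.png

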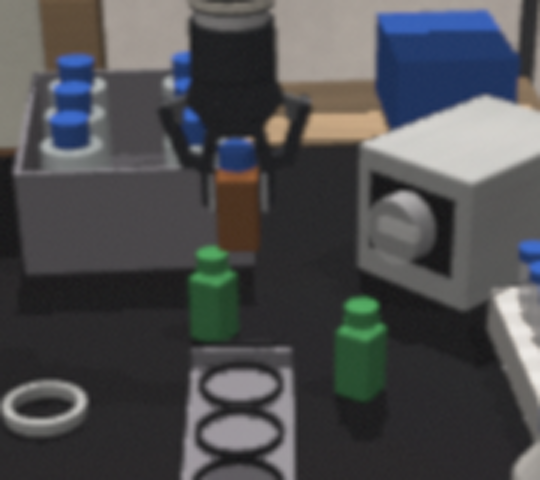

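Square is held upright. I carry it to the right collar.

>>> carry_out(
  targets=[
    [[-1, -20, 5], [0, 0, 0]],
    [[-2, -40, 0], [0, 0, 1]],
    [[-2, -45, 0], [0, 0, 1]],
    [[-2, -45, 0], [0, 0, 1]],
    [[-2, -45, 0], [0, 0, 1]],
    [[-2, -45, 0], [0, 0, 1]],
    [[-2, -45, 0], [0, 0, 1]],
    [[-2, -45, 0], [0, 0, 1]],
    [[-2, -45, 0], [0, 0, 0]],
    [[-2, -45, 0], [0, 0, 0]],
  ],
)

```text
t: 26.02
tcp_pos: [0.4975, -0.093, 0.1983]
tool_rot: [-2.124, -2.31, 0.003]
force: [0.5, 0.3, -1.8]
opening: 0.0381
```

>>> carry_out(
  targets=[
    [[-2, -45, 0], [0, 0, 0]],
    [[-2, -45, 0], [0, 0, 0]],
    [[-2, -45, 0], [0, 0, 0]],
    [[-1, -40, 0], [0, 0, 0]],
    [[-1, -38, 0], [0, 0, 0]],
    [[0, -20, 0], [0, 0, 0]],
    [[0, 0, 0], [0, 0, 0]],
    [[0, 0, 0], [0, 0, 0]],
  ],
)

```text
t: 27.02
tcp_pos: [0.4913, -0.3227, 0.1999]
tool_rot: [-2.123, -2.313, -0.001]
force: [0.2, 0.0, -1.5]
opening: 0.0379
```

>>> carry_out(
  targets=[
    [[1, -1, -20], [0, 0, 0]],
    [[0, 0, -30], [0, 0, 0]],
    [[0, 0, -30], [0, 0, 0]],
    [[0, 0, -30], [0, 0, 0]],
    [[0, 0, -20], [0, 0, 0]],
    [[0, 0, -10], [0, 0, 0]],
    [[0, 0, -7], [0, 0, 0]],
    [[0, 0, -4], [0, 0, 0]],
    [[0, 0, 0], [0, 0, 0]],
  ],
)

```text
t: 28.15
tcp_pos: [0.4927, -0.3251, 0.0498]
tool_rot: [2.125, 2.313, 0.0]
force: [0.5, -0.0, -1.6]
opening: 0.038
```

>>> carry_out(
  targets=[
    [[0, 0, -1], [0, 0, 0]],
    [[0, 0, 0], [0, 0, 0]],
    [[0, 0, 0], [0, 0, 0]],
  ],
)

```text
t: 28.52
tcp_pos: [0.4926, -0.3251, 0.0486]
tool_rot: [2.125, 2.313, 0.0]
force: [0.5, 0.6, -1.8]
opening: 0.0381
```

>>> carry_out(
  targets=[
    [[0, 1, -2], [0, 0, 0]],
    [[0, 0, 0], [0, 0, 0]],
    [[0, 0, 0], [0, 0, 0]],
  ],
)

```text
t: 28.9
tcp_pos: [0.4924, -0.3239, 0.0462]
tool_rot: [-2.125, -2.314, -0.0]
force: [0.9, -0.3, -2.3]
opening: 0.0377
```

>>> carry_out(
  targets=[
    [[0, 0, -1], [0, 0, 0]],
    [[0, 0, 0], [0, 0, 0]],
    [[0, 0, 0], [0, 0, 0]],
  ],
)

```text
t: 29.28
tcp_pos: [0.4925, -0.3241, 0.0461]
tool_rot: [2.125, 2.313, -0.0]
force: [-1.7, 1.4, 5.1]
opening: 0.038
```

Contact, so I release, go straight up, and move aside to x ≈ 0.35 for an unobstructed view.

>>> carry_out(
  targets=[
    [[0, 0, 0], [0, 0, 0]],
    [[0, 0, 0], [0, 0, 0]],
    [[0, 0, 0], [0, 0, 0]],
    [[0, 0, 0], [0, 0, 0]],
    [[0, 0, 0], [0, 0, 0]],
    [[0, 0, 0], [0, 0, 0]],
    [[0, 0, 0], [0, 0, 0]],
  ],
  hand=100,
)

```text
t: 30.15
tcp_pos: [0.4925, -0.324, 0.0454]
tool_rot: [2.125, 2.314, 0.0]
force: [-0.1, -0.2, 0.3]
opening: 0.0855
```

>>> carry_out(
  targets=[
    [[0, 0, 15], [0, 0, 0]],
    [[0, 0, 35], [0, 0, 0]],
    [[0, 0, 45], [0, 0, 0]],
    [[0, 0, 50], [0, 0, 0]],
    [[0, 0, 35], [0, 0, 0]],
    [[-30, 30, 0], [0, 0, 0]],
    [[-30, 50, 0], [0, 0, 0]],
    [[-30, 50, 0], [0, 0, 0]],
    [[-30, 50, 0], [0, 0, 0]],
    [[-30, 50, 0], [0, 0, 0]],
  ],
)

```text
t: 31.4
tcp_pos: [0.3414, -0.0926, 0.2266]
tool_rot: [2.124, 2.311, 0.002]
force: [0.1, 1.0, 1.2]
opening: 0.0855
```

>>> carry_out(
  targets=[
    [[0, 50, 0], [0, 0, 0]],
    [[0, 50, 0], [0, 0, 0]],
    [[0, 40, 0], [0, 0, 0]],
    [[0, 0, 0], [0, 0, 0]],
    [[0, 0, 0], [0, 0, 0]],
    [[0, 0, 0], [0, 0, 0]],
  ],
)

```text
t: 32.15
tcp_pos: [0.3426, 0.0451, 0.2256]
tool_rot: [2.127, 2.311, 0.0]
force: [0.4, -0.7, -0.4]
opening: 0.0856
```

```bash
python3 - <<'E'
from h import *
p=eyes.grab_frame("top");q=eyes.grab_frame("side")
B=cv2.resize(p["frame"][235:315,385:545,::-1],(640,320));C=cv2.resize(q["frame"][240:430,200:400,::-1],None,fx=1.4,fy=1.4)
o=np.zeros((320+C.shape[0],640,3),np.uint8);o[:320]=B;o[320:,:C.shape[1]]=C;cv2.imwrite("pics/t4.png",o)
hsv=cv2.cvtColor(p["frame"],cv2.COLOR_RGB2HSV)
m=cv2.inRange(hsv,(105,120,60),(125,255,255)); m[:235]=0;m[305:]=0
n,l,s,c=cv2.connectedComponentsWithStats(m)
for i in range(1,n):
    if s[i,4]>60: print("cap",s[i],np.round(c[i],1),[np.round(at_z(p,c[i],z)[:2],4) for z in(.134,.109,.094)])
s=telemetry.get_state();print(s["t"],s["tcp_pos"],np.abs(s["qd"]).max(),s["force"])
E
```

```text
cap [336 240  23  22 407] [346.9 250.5] [array([0.5307, 0.0006]), array([ 5.318e-01, -5.000e-04]), array([ 0.5324, -0.0012])]
cap [511 261  19  16 250] [519.6 268.3] [array([ 0.4938, -0.3143]), array([ 0.4939, -0.3231]), array([ 0.4939, -0.3284])]
cap [459 263  22  20 347] [469.5 272.5] [array([ 0.4873, -0.223 ]), array([ 0.4872, -0.2296]), array([ 0.4872, -0.2336])]
cap [419 270  18  17 235] [427.6 278. ] [array([ 0.4782, -0.1462]), array([ 0.4779, -0.1509]), array([ 0.4777, -0.1538])]
32.25 [0.34261706 0.04507716 0.22541884] 0.003926777755289214 [ 0.45252212 -0.36737816  0.2505754 ]
```

View pics/t4.png

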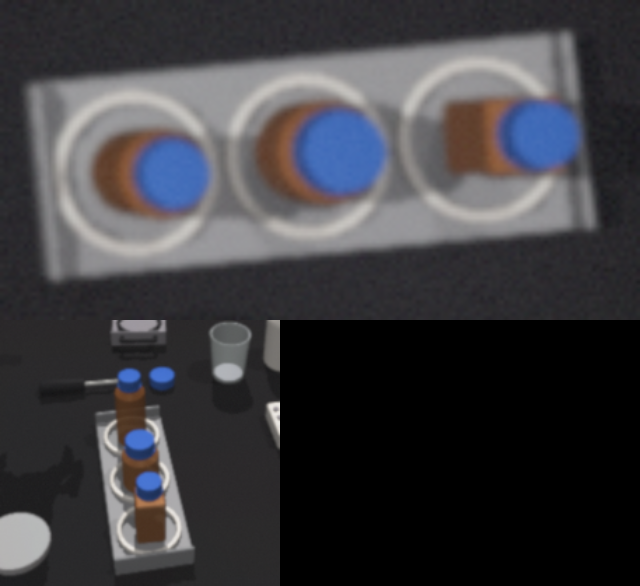

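All three stand upright in their collars, with caps at (428,278), (470,273) and (520,268). They are within 3 mm of the collar centres, so I hand in.

```bash
python3 -c "
from plant import manip; print(manip.sign_off())"
```

```text
the job is handed in; nothing more can be done
None
```

I moved the three bottles in reverse order and handed the job in at t ≈ 32 s, well inside the 96 s limit. The carrier held square, squat and slim from left to right. Slim now stands in the left white collar, squat in the middle and square in the right.

Last checks, all passed:
- **Position:** cap centres seen from above were within about 2–3 mm of the collar centres, where 15 mm is allowed.
- **Standing:** all three looked upright in both camera views. I lowered each one until it touched the plate before releasing it.
- **Robot:** the gripper was open, clear of everything and at rest, and the highest contact force I read was about 8 N.

No check failed. In the last two top views the slim bottle's y differed by 4 mm, because the arm partly hid its cap in one of them; the clear view agrees with where I placed it. The final check was by camera only, so tilt and underside height were not measured directly.

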